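Wind the cuvette slide on by one turn of its hand wheel

ROBOT

A 6-joint arm with a two-finger parallel gripper is mounted at the origin on a cart in front of the work surface, level with it; the furniture and walls round the work are solid. World frame = base frame: x ahead of the robot, y to its left, z up, the work surface at z = 0. Lengths are in mm, angles in rad, forces in N, time in s.
With the tool pointing down it reaches from about 350 to 875 mm from the base axis. Payload 4.2 kg.
Tool frame: the origin (TCP) lies midway between the tips of the shut fingers; the grasp point (between the pads) lies 19 mm behind it (tcp_to_grasp is the distance from the TCP to the grasp point, in mm); z points along the fingers, y is the line along which they close (so a half turn about z gives the same grasp; the last joint's range is limited). The gripper opens to 85 mm and grips with 20 to 120 N. Pads are 22 mm wide; open, the fingers measure 114 mm over their backs; the gripper's body (76 mm by 85 mm) begins 54 mm behind the grasp point. The pads swing forward as they close: fully open they stand 13 mm farther back than shut.
Start: joints at [1.384, 0.385, 0.008, 0, -1.194, -0.259], TCP at [269.454, 563.909, 231.312] pointing down, gripper open.
Joint ranges: [-3.14, 3.14], [-1.21, 2.06], [-1.07, 1.41], [-3.16, 2.05], [-2.99, -0.16], [-3.1, 3.1]. Speed limits (rad/s): [2.79, 2.79, 3.14, 3.14, 3.14, 3.14].

INTERFACE

Orientations are given as a unit quaternion [x, y, z, w].
In Python, from bench import read_state, get_image, job_done, tcp_to_grasp gives the robot as it stands.
- The arm moves only by the tool jog_arm, never from a script. Its argument "plan" is a list of rows, each a list of 3 entries, a list of its own where there are three numbers: the finger opening in mm, from 0 to 85.4, then the shift along the tool's x, y, z as a fraction of full scale, then the turn, a rotation vector about the tool's x, y, z as a fraction of full scale. A call has 1 to 10 rows; each row is the pose to reach, as a shift and turn from the pose commanded when the call began, along the tool's axes at that moment; what a row does not reach only later rows make up. Full scale, the value 1, is 0.1 m for a shift and 60 degrees for a turn. A row lasts 1/8 s, in which the tool goes at most 62.5 mm and 10.7 degrees, less where a joint would pass 70% of its speed; a pose out of reach is approached as far as the arm can. A call with a number of a shift or a turn outside -1 to 1 is refused whole. A call with a gripper value outside its range is refused whole. The fingers move at their own pace and stop on an object; the grip force is fixed at half the most. Time passes only in rows, so rows that repeat a pose let the fingers close. It gives the time, the measured TCP pose, the force, the opening and the grip force at its end, in the units of the state.
- read_state(): the state, without advancing time (a new reading comes with each control period).
- get_image(name): name is "side" or "top"; returns a dict with "img" (384x512x3 uint8, red, green, blue), "range_z" (384x512 float32, mm along the optical axis (not along the pixel's ray), 0 where there is no reading), "intrinsics" (3x3 intrinsics, pixels), "extrinsics" (4x4, takes a point from camera to world coordinates). Camera axes: x right, y down, z forward; pixel columns grow to the right and rows downward; lengths in mm; the calibration is good to about 2 mm. A picture is of the moment at which its call begins.
- job_done(): hands the job in; it is judged then, once.
The state is a dict: "clock": time; "joints": joint angles; "joint_vel": joint speeds; "joint_efforts": joint torques, N m; "position": TCP position; "ee_rot": TCP orientation; "contact_force": force on the tool from outside, world axes, zero at the start; "wrist_torque": the same for the moment, N m; "gripper_width": finger opening in mm; "grasp_force": force on a finger pad.
Only numpy, scipy, OpenCV 4.12 (cv2) and the standard library are available. Lean on these libraries where they do the work, as an engineer would, in place of code of your own. Each camera call takes 0.05 s, during which the arm holds its last target. There are 200 camera calls.

TASK

Wind the cuvette carriage on by one place: push the small hand wheel round by its upright red handle, clockwise seen from above, through exactly one full turn, so that the handle comes back to where it started and the carriage has moved on by one cuvette spacing. Push gently with the fingertips or the outside of the fingers; grasp nothing, do not run the wheel past the one turn, do not touch the carriage or its cuvettes, leave the beaker, bottle and timer where they stand, and finish clear of everything.

Things in the scene. Friction and masses are not known exactly. Their poses are not given: they have to be found in the camera images.
- slide_feeder: the fixed grey and white device, base plate 210 x 220 x 10 mm. Origin on the worktop under the wheel's axis; its z is up, its +x points from the wheel towards the rail with the carriage (roughly away from the robot), its y runs along the rail. The base plate reaches from 60 mm before to 150 mm behind the axis.
- wheel_center (a point): point on the wheel's vertical axis, level with the top of the rim (78 mm above the worktop). The wheel is aluminium with three spokes, rim circle 65 mm in radius to the middle of its 12 mm thick bar; the hub's top is 1 mm above the rim's top.
- feed_wheel (a joint): angle of the wheel in rad: grows as the wheel turns clockwise seen from above. At 0 the handle stands on the device's -x side (towards the robot) of the axis, at pi/2 on its +y side, at pi on its +x side. It starts anywhere from 0 to 5.5; the end stops are at -0.6 and 13.2. It stays where it is left; turning it takes 1 to 2 N at the handle.
- crank_handle: the upright red plastic handle on the wheel's rim, 20 mm in diameter (22 mm at the foot), 57 mm tall, 65 mm from the wheel's axis. Origin at the centre of its foot (77 mm above the worktop); its top is 134 mm above the worktop. The grip spins freely on its pin, so it rolls along a finger that pushes it.
- crank_handle_mid (a point): centre of the red handle, half-way up (105 mm above the worktop).
- cuvette_carriage: the blue carriage on the rail behind the wheel, 40 x 100 x 24 mm with three upright clear cuvettes (14 x 14 x 50 mm with white caps, 40 mm apart, tops 85 mm above the worktop), 118 mm behind the wheel's axis. Origin at the centre of its underside. It is geared to the wheel: one clockwise turn moves it 40 mm towards the device's -y (right, seen from the robot).
- beaker_100_mid (a point): centre of a loose clear beaker, 55 mm in diameter, 71 mm tall, standing left of the wheel. To be left alone.
- reagent_bottle_mid (a point): centre of a loose clear bottle with blue cap, 60 mm in diameter, 125 mm tall, standing behind the device. To be left alone.
- timer_mid (a point): centre of a loose white timer, 52 x 66 x 21 mm, lying left of the rail. To be left alone.

How it is judged:
By the outcome, as a careful person would: the job done as asked, in the order asked, and still so for the second after the job is handed in, with the robot touching nothing.
It also fails if it takes over 61 s, if anything falls off the work surface, if the arm or the gripper's body presses on something with over 40 N, if the wrist force passes 120 N, or if a joint passes its speed limit or range.

## Working session

There is one attempt and no reset: what is moved stays moved. The work goes in short steps, Python scripts to look and compute and a tool call to move; the robot and the scene stay as the last step left them, time stands still between calls to the robot, and variables do not carry over. Pictures are saved under pics/ and viewed, at most 10 in all, crops included, and the job is handed in when it is done.

Besides the shell and the picture viewer there is one more tool, called after "Emit:" in YAML: its name, and indented under it one key for each argument. jog_arm: Moves the arm, as the interface text tells. Its arguments: {"type":"object","properties":{"plan":{"type":"array"}},"required":["plan"]}

```bash
mkdir -p pics
cat > h.py <<'E'
import numpy as np,cv2
from bench import read_state,get_image
def pts(c):
    z=c['range_z'];K=c['intrinsics'];v,u=np.indices(z.shape)
    p=np.stack([(u-K[0,2])/K[0,0]*z,(v-K[1,2])/K[1,1]*z,z],-1)
    E=c['extrinsics'];return p@E[:3,:3].T+E[:3,3]
def red(c):
    h=cv2.cvtColor(c['img'],cv2.COLOR_RGB2HSV)
    return ((h[...,0]<8)|(h[...,0]>172))&(h[...,1]>140)&(h[...,2]>60)
E
python3 - <<'E'
from h import *
print(read_state())
for n in('side','top'):
    c=get_image(n);cv2.imwrite(f'pics/{n}0.png',c['img'][...,::-1]);m=red(c)&(c['range_z']>0);p=pts(c)
    print(n,c['extrinsics'].round(2).tolist(),m.sum())
    q=p[m];print(np.percentile(q,[2,25,50,75,98],axis=0).round(0))
    np.save(n+'.npy',p)
E
```

```text
{'clock': 0.0, 'joints': array([ 1.38357037e+00,  3.85562738e-01,  6.58680193e-03, -4.75833933e-04,
       -1.19400454e+00, -2.58588157e-01]), 'joint_vel': array([-3.38174725e-04,  6.27939463e-04, -2.16666335e-03, -2.10099283e-04,
       -2.92847357e-06,  2.38812454e-03]), 'joint_efforts': array([-2.56442881e-04, -3.92290592e+01,  1.88396984e+01,  4.18603823e+00,
       -4.68166181e-03, -4.35892176e-06]), 'position': array([269.23598293, 563.37165603, 230.2060264 ]), 'ee_rot': array([ 9.75238906e-01, -2.21151158e-01, -1.82032409e-04,  1.09926821e-03]), 'contact_force': array([ 0.88840474, -0.42179178, -0.71304864]), 'wrist_torque': array([-0.00983399,  0.05258385, -0.04215529]), 'grasp_force': 0.0, 'gripper_width': 85.59282428985522}
side [[0.97, -0.14, 0.2, 447.31], [-0.24, -0.55, 0.8, -455.34], [-0.0, -0.82, -0.57, 580.98], [0.0, 0.0, 0.0, 1.0]] 259
[[ 511.  113.    2.]
 [ 516.  143.   71.]
 [ 522.  260.   95.]
 [1012.  262.  116.]
 [1030.  386.  134.]]
top [[-0.02, -0.99, 0.12, 529.34], [-1.0, 0.02, 0.01, 258.44], [-0.01, -0.12, -0.99, 921.67], [0.0, 0.0, 0.0, 1.0]] 87
[[ 511.  136.   20.]
 [ 516.  262.   71.]
 [ 521.  268.  131.]
 [ 574.  274.  133.]
 [1013.  389.  136.]]
```

View pics/side0.png

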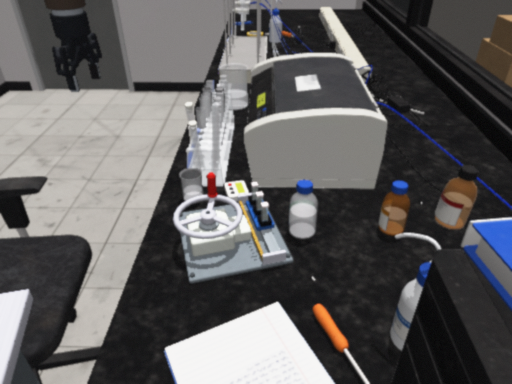

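View pics/top0.png

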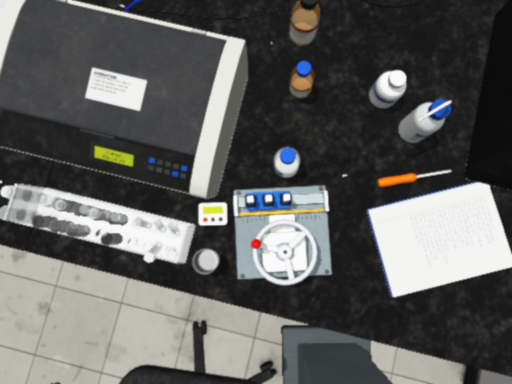

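The side view shows the wheel hub at about (208,213) and the red handle at (211,185). The top view has the handle top at (256,244), hub (285,253), beaker (206,261), timer (212,214) and bottle (287,162).

```bash
cat >> h.py <<'E'
def ray(c,uv,z):
    K=c['intrinsics'];E=c['extrinsics'];d=E[:3,:3]@np.array([(uv[0]-K[0,2])/K[0,0],(uv[1]-K[1,2])/K[1,1],1]);o=E[:3,3]
    return o+d*(z-o[2])/d[2]
def handle(c,roi=(225,185,335,290)):
    x0,y0,x1,y1=roi;m=red(c);k=np.zeros_like(m);k[y0:y1,x0:x1]=1;m&=k
    p=pts(c);t=m&(p[...,2]>124)
    v,u=np.nonzero(t);return ray(c,(u.mean(),v.mean()),134),len(u)
E
python3 - <<'E'
from h import *
c=get_image('top');p=pts(c);print(c['intrinsics'].tolist(),handle(c))
z=p[...,2];h=cv2.cvtColor(c['img'],cv2.COLOR_RGB2HSV)
k=np.zeros(z.shape,bool);k[210:292,240:325]=1
m=k&(z>70)&(z<84)&~red(c)
q=p[m];print(m.sum())
# rim circle, robust iterate
x0=np.array([505,200.])
x0=ray(c,(285,253),78)[:2];print(x0)
for i in range(10):
    d=np.hypot(*(q[:,:2]-x0).T);s=q[(d>54)&(d<76)]
    A=np.c_[2*s[:,:2],np.ones(len(s))];r=np.linalg.lstsq(A,(s[:,:2]**2).sum(1),rcond=None)[0];x0=r[:2]
print('wheel',x0,np.sqrt(r[2]+x0@x0),np.median(s[:,2]))
# blue carriage
kb=np.zeros(z.shape,bool);kb[185:215,236:330]=1
b=kb&(h[...,0]>100)&(h[...,0]<125)&(h[...,1]>120)
v,u=np.nonzero(b);pl=np.array([ray(c,(a,e),40)[:2] for a,e in zip(u,v)]).astype(np.float32)
print('carr',cv2.minAreaRect(pl),np.median(z[b]))
# base plate edges
for uv in [(237,278),(330,271),(234,190),(327,186)]: print(uv,ray(c,uv,10).round(0))
for n,uv,zz in [('beaker',(206,261),71),('bottle',(287,155),125),('timer',(212,214),21)]: print(n,ray(c,uv,zz).round(0))
print(p[225:260:4,286].round(0).tolist())
E
python3 - <<'E'
import cv2
a=cv2.imread('pics/top0.png')[140:300,180:350]
cv2.imwrite('pics/topc.png',cv2.resize(a,None,fx=3.7,fy=3.7,interpolation=cv2.INTER_CUBIC))
E
```

```text
[[385.5680066078917, 0.0, 257.3314605237971], [0.0, 385.5680066078917, 191.387720598363], [0.0, 0.0, 1.0]] (array([518.07193429, 269.05750628, 134.        ]), 62)
1496
[495.85955064 206.07682292]
wheel [498.7560382  206.99775869] 64.38890319282922 77.11460249301336
carr ((614.4220581054688, 240.46981811523438), (40.48252487182617, 96.74466705322266), 2.018545150756836) 35.635339936683295
(237, 278) [438. 315.  10.]
(330, 271) [450.  99.  10.]
(234, 190) [644. 320.  10.]
(327, 186) [649.  98.  10.]
beaker [481. 378.  71.]
bottle [701. 200. 125.]
timer [587. 371.  21.]
[[557.0, 200.0, 36.0], [548.0, 200.0, 35.0], [539.0, 201.0, 46.0], [530.0, 201.0, 49.0], [521.0, 201.0, 49.0], [513.0, 204.0, 80.0], [504.0, 204.0, 77.0], [496.0, 204.0, 79.0], [487.0, 204.0, 79.0]]
```

View pics/topc.png

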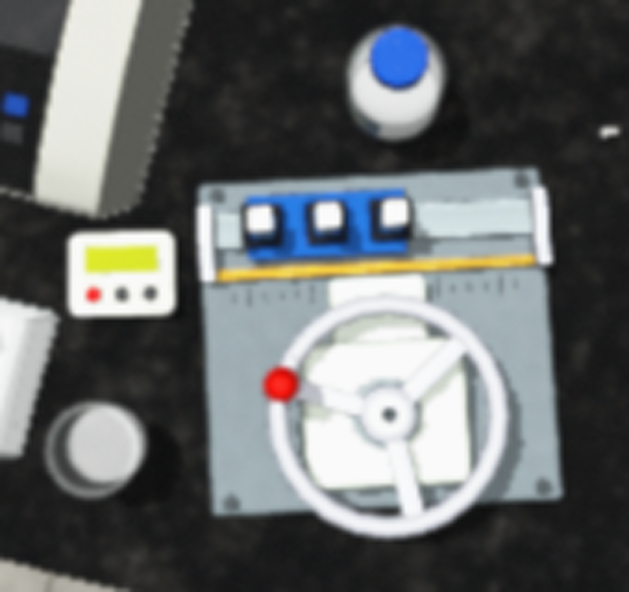

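The close-up confirms it: the handle at crop pixel (281,385), the hub at (389,413), and the device yawed only about 2°. I'll push with shut fingers along the 65 mm circle at TCP z≈92, starting behind the handle. First I square the tool up and approach.

Emit:
jog_arm:
  plan:
    - [0, [0.3, 0.16, 0], [0, 0, -0.11]]
    - [0, [0.65, 0.35, 0], [0, 0, -0.22]]
    - [0, [1, 0.55, 0], [0, 0, -0.33]]
    - [0, [1, 0.55, 0], [0, 0, -0.425]]
    - [0, [1, 0.55, 0], [0, 0, -0.425]]

```text
clock: 0.78
position: [336.2, 470.7, 231.2]
ee_rot: [1.0, -0.001, -0.0, 0.0]
contact_force: [-0.0, 0.1, -0.5]
gripper_width: 0.2
grasp_force: 0.0
```

Emit:
jog_arm:
  plan:
    - [0, [0.2, 0.3, 0], [0, 0, 0]]
    - [0, [0.45, 0.65, 0], [0, 0, 0]]
    - [0, [0.7, 1, 0], [0, 0, 0]]
    - [0, [0.7, 1, 0], [0, 0, 0]]

```text
clock: 1.27
position: [406.7, 369.6, 231.2]
ee_rot: [1.0, -0.003, -0.0, 0.0]
contact_force: [-0.2, 0.7, 0.4]
gripper_width: 0.0
grasp_force: 0.0
```

Emit:
jog_arm:
  plan:
    - [0, [0.25, 0.35, 0], [0, 0, 0]]
    - [0, [0.5, 0.7, 0], [0, 0, 0]]
    - [0, [0.7, 1, 0.2], [0, 0, 0]]
    - [0, [0.7, 1, 0.5], [0, 0, 0]]
    - [0, [0.7, 1, 0.8], [0, 0, 0]]
    - [0, [0.7, 1, 0.9], [0, 0, 0]]
    - [0, [0.7, 1, 0.9], [0, 0, 0]]

```text
clock: 2.15
position: [475.7, 271.7, 141.1]
ee_rot: [1.0, -0.0, -0.0, 0.0]
contact_force: [-0.1, -0.2, 0.7]
gripper_width: 0.2
grasp_force: 0.0
```

Emit:
jog_arm:
  plan:
    - [0, [0, 0, 0.2], [0, 0, 0]]
    - [0, [0, 0, 0.4], [0, 0, 0]]
    - [0, [0, 0, 0.47], [0, 0, 0]]
    - [0, [0, 0, 0.47], [0, 0, 0]]

```text
clock: 2.65
position: [476.2, 271.6, 95.0]
ee_rot: [1.0, -0.0, 0.0, -0.0]
contact_force: [-0.5, 0.8, 0.5]
gripper_width: -0.1
grasp_force: 0.0
```

Run:
```python
from h import *
s=read_state();P=s['position'];print(P,s['contact_force'])
c=get_image('side');a=c['img'][130:290,150:310,::-1];cv2.imwrite('pics/s1.png',cv2.resize(a,None,fx=3.5,fy=3.5,interpolation=cv2.INTER_CUBIC))
W=np.array([498.5,207.])
def f(p0,ths,r=65):
    for t in ths:
        q=W+r*np.array([np.cos(np.radians(t)),np.sin(np.radians(t))]);d=q-p0
        print(t,q.round(0),'rel',(d[0]/100).round(2),(-d[1]/100).round(2))
f(P[:2],range(100,9,-10))
for a in (10,-80,-170):
    p0=W+65*np.array([np.cos(np.radians(a)),np.sin(np.radians(a))]);print();f(p0,range(a-10,a-91,-10))
```

```text
[476.18037788 271.63534271  94.99965792] [-0.52985579  0.84221102  0.48158314]
100 [487. 271.] rel 0.11 0.01
90 [498. 272.] rel 0.22 -0.0
80 [510. 271.] rel 0.34 0.01
70 [521. 268.] rel 0.45 0.04
60 [531. 263.] rel 0.55 0.08
50 [540. 257.] rel 0.64 0.15
40 [548. 249.] rel 0.72 0.23
30 [555. 240.] rel 0.79 0.32
20 [560. 229.] rel 0.83 0.42
10 [563. 218.] rel 0.86 0.53

0 [564. 207.] rel 0.01 0.11
-10 [563. 196.] rel 0.0 0.23
-20 [560. 185.] rel -0.03 0.34
-30 [555. 174.] rel -0.08 0.44
-40 [548. 165.] rel -0.14 0.53
-50 [540. 157.] rel -0.22 0.61
-60 [531. 151.] rel -0.32 0.68
-70 [521. 146.] rel -0.42 0.72
-80 [510. 143.] rel -0.53 0.75

-90 [498. 142.] rel -0.11 0.01
-100 [487. 143.] rel -0.23 -0.0
-110 [476. 146.] rel -0.34 -0.03
-120 [466. 151.] rel -0.44 -0.08
-130 [457. 157.] rel -0.53 -0.14
-140 [449. 165.] rel -0.61 -0.22
-150 [442. 174.] rel -0.68 -0.32
-160 [437. 185.] rel -0.72 -0.42
-170 [434. 196.] rel -0.75 -0.53

-180 [434. 207.] rel -0.01 -0.11
-190 [434. 218.] rel 0.0 -0.23
-200 [437. 229.] rel 0.03 -0.34
-210 [442. 240.] rel 0.08 -0.44
-220 [449. 249.] rel 0.14 -0.53
-230 [457. 257.] rel 0.22 -0.61
-240 [466. 263.] rel 0.32 -0.68
-250 [476. 268.] rel 0.42 -0.72
-260 [487. 271.] rel 0.53 -0.75
```

View pics/s1.png

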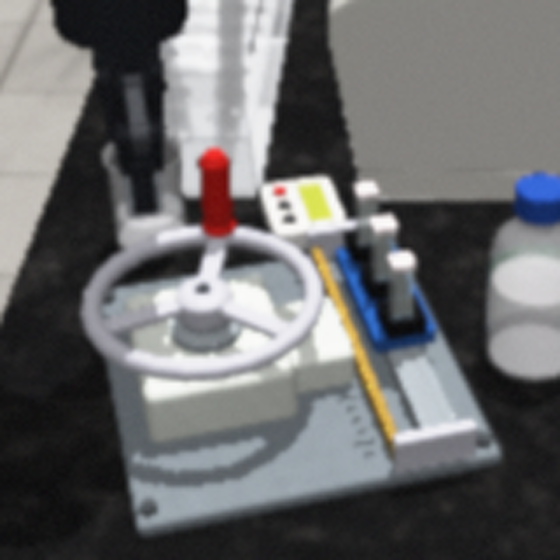

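The shut fingers are at crop (143,200), behind the handle at (215,195) and above the rim. I'll push the first part, then check.

Emit:
jog_arm:
  plan:
    - [0, [0.11, 0.0, 0], [0, 0, 0]]
    - [0, [0.16, 0.0, 0], [0, 0, 0]]
    - [0, [0.22, 0.0, 0], [0, 0, 0]]
    - [0, [0.34, 0.01, 0], [0, 0, 0]]
    - [0, [0.45, 0.04, 0], [0, 0, 0]]
    - [0, [0.55, 0.08, 0], [0, 0, 0]]
    - [0, [0.64, 0.15, 0], [0, 0, 0]]
    - [0, [0.72, 0.23, 0], [0, 0, 0]]
    - [0, [0.79, 0.32, 0], [0, 0, 0]]
    - [0, [0.83, 0.42, 0], [0, 0, 0]]

```text
clock: 3.95
position: [559.6, 228.6, 94.3]
ee_rot: [1.0, -0.0, 0.0, -0.0]
contact_force: [-1.5, 1.2, -0.4]
gripper_width: 0.1
grasp_force: 0.8
```

Run:
```python
from h import *
s=read_state();print(s['position'],s['contact_force'])
c=get_image('side');a=c['img'][130:290,150:310,::-1];cv2.imwrite('pics/s2.png',cv2.resize(a,None,fx=3.5,fy=3.5,interpolation=cv2.INTER_CUBIC))
```

```text
[559.60110401 228.58605491  94.27202561] [-1.54196808  1.18645095 -0.3962742 ]
```

View pics/s2.png

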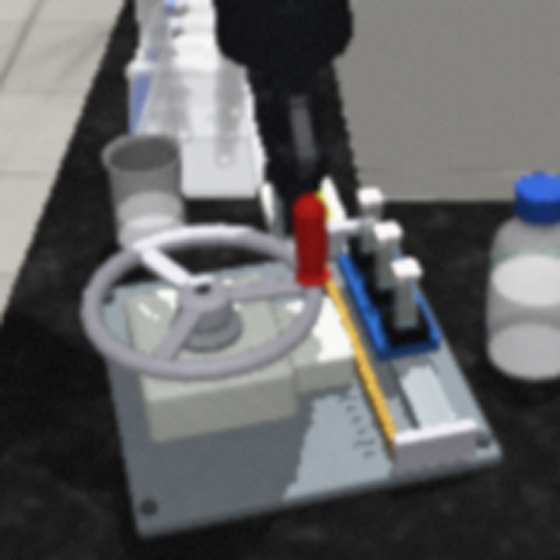

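The handle has moved on at crop (312,240), and the finger follows at light force. Carrying on.

Emit:
jog_arm:
  plan:
    - [0, [0.03, 0.11, 0], [0, 0, 0]]
    - [0, [0.04, 0.22, 0], [0, 0, 0]]
    - [0, [0.03, 0.33, 0], [0, 0, 0]]
    - [0, [0.0, 0.44, 0], [0, 0, 0]]
    - [0, [-0.05, 0.55, 0], [0, 0, 0]]
    - [0, [-0.12, 0.64, 0], [0, 0, 0]]
    - [0, [-0.2, 0.72, 0], [0, 0, 0]]
    - [0, [-0.29, 0.78, 0], [0, 0, 0]]
    - [0, [-0.39, 0.83, 0], [0, 0, 0]]

```text
clock: 5.12
position: [519.2, 145.6, 94.5]
ee_rot: [1.0, -0.0, 0.0, 0.0]
contact_force: [2.4, -0.1, 0.7]
gripper_width: 0.1
grasp_force: 0.9
```

Emit:
jog_arm:
  plan:
    - [0, [-0.11, 0.03, 0], [0, 0, 0]]
    - [0, [-0.23, 0.04, 0], [0, 0, 0]]
    - [0, [-0.34, 0.03, 0], [0, 0, 0]]
    - [0, [-0.45, 0.0, 0], [0, 0, 0]]
    - [0, [-0.55, -0.05, 0], [0, 0, 0]]
    - [0, [-0.64, -0.11, 0], [0, 0, 0]]
    - [0, [-0.72, -0.19, 0], [0, 0, 0]]

```text
clock: 6.0
position: [446.7, 165.2, 94.2]
ee_rot: [1.0, -0.0, -0.001, 0.0]
contact_force: [0.0, -0.9, 1.9]
gripper_width: 0.3
grasp_force: 0.7
```

Run:
```python
from h import *
s=read_state();print(s['position'],s['contact_force'])
c=get_image('side');a=c['img'][130:290,150:310,::-1];cv2.imwrite('pics/s3.png',cv2.resize(a,None,fx=3.5,fy=3.5,interpolation=cv2.INTER_CUBIC))
```

```text
[446.66541326 165.18913042  94.17536513] [ 0.00379239 -0.89381983  1.88364783]
```

View pics/s3.png

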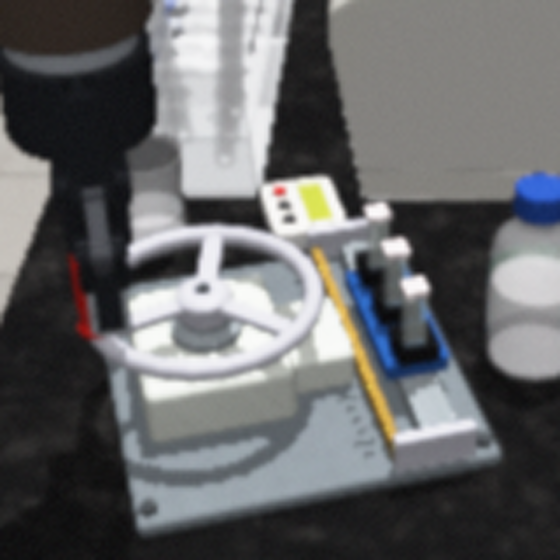

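The handle is now on the robot's side at crop (80,300), partly hidden by the finger, and the carriage has advanced. I'll push on and stop short of the end.

Emit:
jog_arm:
  plan:
    - [0, [-0.05, -0.09, 0], [0, 0, 0]]
    - [0, [-0.1, -0.2, 0], [0, 0, 0]]
    - [0, [-0.13, -0.31, 0], [0, 0, 0]]
    - [0, [-0.13, -0.42, 0], [0, 0, 0]]
    - [0, [-0.13, -0.53, 0], [0, 0, 0]]
    - [0, [-0.1, -0.64, 0], [0, 0, 0]]
    - [0, [-0.05, -0.75, 0], [0, 0, 0]]
    - [0, [0.02, -0.84, 0], [0, 0, 0]]
    - [0, [0.1, -0.92, 0], [0, 0, 0]]
    - [0, [0.15, -0.95, 0], [0, 0, 0]]

```text
clock: 7.3
position: [463.6, 260.8, 94.2]
ee_rot: [1.0, -0.0, 0.0, -0.0]
contact_force: [-1.1, 0.2, 0.6]
gripper_width: -0.1
grasp_force: 0.7
```

Run:
```python
from h import *
s=read_state();print(s['position'],s['contact_force'])
c=get_image('side');p=pts(c);m=red(c);k=np.zeros_like(m);k[160:240,165:250]=1;m&=k;v,u=np.nonzero(m)
print(len(u),u.mean(),v.mean(),np.median(p[m],axis=0))
t=get_image('top');print(handle(t))
a=c['img'][130:290,150:310,::-1];cv2.imwrite('pics/s4.png',cv2.resize(a,None,fx=3.5,fy=3.5,interpolation=cv2.INTER_CUBIC))
```

```text
[463.59873754 260.75726746  94.24756522] [-1.11519626  0.21979923  0.6022082 ]
196 194.89795918367346 186.16326530612244 [483.5843265  261.32371024 110.89466774]
(array([nan, nan, nan]), 0)h.py:16: RuntimeWarning: Mean of empty slice.
  v,u=np.nonzero(t);return ray(c,(u.mean(),v.mean()),134),len(u)
  ret = ret.dtype.type(ret / rcount)
```

View pics/s4.png

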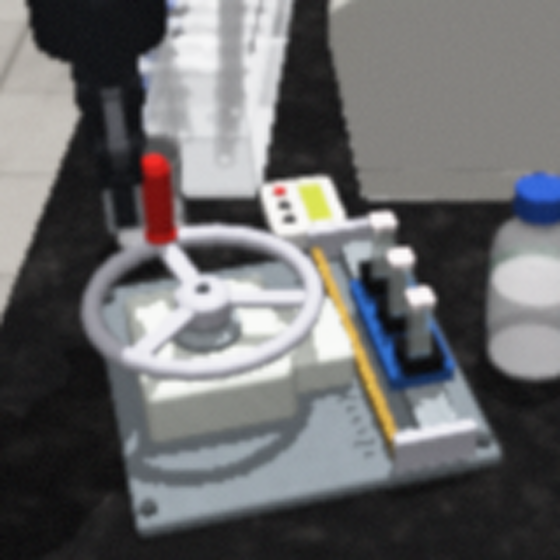

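The handle is at crop (157,200), just short of its start near (215,195), and it's fully visible in the side view. I'll compare it with the start picture using the same mask.

```bash
cat >> h.py <<'E'
W=np.array([498.5,207.])
def side(c):
    m=red(c);k=np.zeros_like(m);k[165:240,165:250]=1;m&=k
    n,l,st,ce=cv2.connectedComponentsWithStats(m.astype(np.uint8));i=1+st[1:,4].argmax()
    x,y,w,hh,a=st[i];q=ray(c,ce[i],105);d=q[:2]-W
    return q.round(1),np.degrees(np.arctan2(d[1],d[0])),np.hypot(*d),a,ce[i].round(2),hh
E
python3 - <<'E'
from h import *
c=get_image('side');print(side(c))
c['img']=cv2.imread('pics/side0.png')[...,::-1].copy();print(side(c))
E
```

```text
(array([484.6, 271.3, 105. ]), np.float64(102.15979763883753), np.float64(65.76004910131698), np.int32(195), array([194.81, 185.86]), np.int32(26))
(array([519.3, 264.9, 105. ]), np.float64(70.26617133798555), np.float64(61.476192061128664), np.int32(186), array([211.41, 185.28]), np.int32(24))
```

Emit:
jog_arm:
  plan:
    - [0, [0.06, -0.04, 0], [0, 0, 0]]
    - [0, [0.12, -0.07, 0], [0, 0, 0]]
    - [0, [0.18, -0.09, 0], [0, 0, 0]]
    - [0, [0.23, -0.1, 0], [0, 0, 0]]
    - [0, [0.27, -0.1, 0], [0, 0, 0]]
    - [0, [0.27, -0.1, 0], [0, 0, 0]]

```text
clock: 8.2
position: [490.4, 270.2, 94.3]
ee_rot: [1.0, -0.0, 0.0, -0.0]
contact_force: [0.3, 0.2, -0.7]
gripper_width: -0.5
grasp_force: 0.0
```

Run:
```python
from h import *
print(read_state()['position']);c=get_image('side');print(side(c))
```

```text
[490.4209686  270.19738086  94.32839217]
(array([510.9, 267.6, 105. ]), np.float64(78.44505261137428), np.float64(61.827072701711764), np.int32(195), array([207.32, 185.13]), np.int32(25))
```

Emit:
jog_arm:
  plan:
    - [0, [0.03, 0, 0], [0, 0, 0]]
    - [0, [0.05, 0, 0], [0, 0, 0]]
    - [0, [0.05, 0, 0], [0, 0, 0]]
    - [0, [-0.1, 0.0, 0], [0, 0, 0]]
    - [0, [-0.5, -0.05, 0], [0, 0, 0]]
    - [0, [-0.9, -0.05, 0], [0, 0, 0]]
    - [0, [-0.9, -0.05, 0], [0, 0, 0]]

```text
clock: 9.12
position: [397.0, 274.4, 94.5]
ee_rot: [1.0, 0.001, -0.0, 0.0]
contact_force: [0.8, 0.4, 0.4]
gripper_width: 0.3
grasp_force: 0.0
```

```bash
cat >> h.py <<'E'
def car(c):
    h=cv2.cvtColor(c['img'],cv2.COLOR_RGB2HSV);m=(h[...,0]>100)&(h[...,0]<125)&(h[...,1]>120)
    m[:185]=0;m[215:]=0;m[:,:236]=0;m[:,335:]=0;v,u=np.nonzero(m)
    return ray(c,(u.mean(),v.mean()),36)
E
python3 - <<'E'
from h import *
print(read_state()['position']);print(side(get_image('side')))
def tp(c):
    q,n=handle(c);d=q[:2]-W;print(q,n,np.degrees(np.arctan2(d[1],d[0])),car(c))
t=get_image('top');tp(t)
t['img']=cv2.imread('pics/top0.png')[...,::-1].copy();t['range_z'][:]=t['range_z'];print(car(t))
E
```

```text
[396.98764167 274.37965122  94.49815767]
(array([515.1, 266. , 105. ]), np.float64(74.25673738387403), np.float64(61.249070849056615), np.int32(190), array([209.41, 185.27]), np.int32(24))
[514.01031699 270.0774127  134.        ] 60 76.18542194263304 [613.95312276 200.4407934   36.        ]
[612.76060785 239.91344005  36.        ]
```

About 4° (4 mm) remain. I'll return to contact and push that last bit slowly.

Emit:
jog_arm:
  plan:
    - [0, [0.4, 0.02, 0], [0, 0, 0]]
    - [0, [0.75, 0.04, 0], [0, 0, 0]]
    - [0, [0.9, 0.04, 0], [0, 0, 0]]
    - [0, [0.9, 0.04, 0], [0, 0, 0]]

```text
clock: 9.72
position: [490.5, 270.7, 93.8]
ee_rot: [1.0, -0.001, -0.0, 0.0]
contact_force: [-0.9, 0.2, -0.4]
gripper_width: 0.3
grasp_force: 0.0
```

Emit:
jog_arm:
  plan:
    - [0, [0.04, 0, 0], [0, 0, 0]]
    - [0, [0.065, 0, 0], [0, 0, 0]]
    - [0, [0.085, 0, 0], [0, 0, 0]]
    - [0, [0.085, 0, 0], [0, 0, 0]]

```text
clock: 10.22
position: [498.0, 271.1, 94.4]
ee_rot: [1.0, -0.0, -0.0, 0.0]
contact_force: [-0.8, 1.2, 0.6]
gripper_width: 0.1
grasp_force: 0.6
```

Emit:
jog_arm:
  plan:
    - [0, [-0.1, 0.0, 0], [0, 0, 0]]
    - [0, [-0.5, -0.05, 0], [0, 0, 0]]
    - [0, [-0.9, -0.05, 0], [0, 0, 0]]
    - [0, [-0.9, -0.05, 0], [0, 0, 0]]

```text
clock: 10.72
position: [405.7, 275.5, 94.5]
ee_rot: [1.0, 0.001, -0.0, 0.0]
contact_force: [1.1, 0.6, -0.1]
gripper_width: 0.1
grasp_force: 0.0
```

Run:
```python
from h import *
print(side(get_image('side')))
c=get_image('top');q,n=handle(c);d=q[:2]-W;print(q,n,np.degrees(np.arctan2(d[1],d[0])),car(c))
```

```text
(array([518.1, 265.1, 105. ]), np.float64(71.32371143708863), np.float64(61.29675250960896), np.int32(190), array([210.87, 185.31]), np.int32(24))
[516.85093292 269.37789295 134.        ] 63 73.60666068379594 [613.97868529 200.29694217  36.        ]
```

1.1° short in both views. One more 1 mm nudge, then I retract and lift away.

Emit:
jog_arm:
  plan:
    - [0, [0.4, 0.03, 0], [0, 0, 0]]
    - [0, [0.75, 0.05, 0], [0, 0, 0]]
    - [0, [0.86, 0.05, 0], [0, 0, 0]]
    - [0, [0.89, 0.05, 0], [0, 0, 0]]
    - [0, [0.91, 0.05, 0], [0, 0, 0]]
    - [0, [0.91, 0.05, 0], [0, 0, 0]]
    - [0, [0.8, 0.05, 0], [0, 0, 0]]
    - [0, [0.4, 0, 0], [0, 0, 0]]
    - [0, [0, 0, 0], [0, 0, 0]]
    - [0, [0, 0, -0.4], [0, 0, 0]]

```text
clock: 12.08
position: [403.3, 273.3, 132.1]
ee_rot: [1.0, 0.001, -0.003, 0.003]
contact_force: [1.3, 0.7, 0.8]
gripper_width: -0.2
grasp_force: 0.0
```

Emit:
jog_arm:
  plan:
    - [0, [0, 0, -0.4], [0, 0, 0]]
    - [0, [-0.2, -0.3, -0.8], [0, 0, 0]]
    - [0, [-0.2, -0.6, -0.8], [0, 0, 0]]
    - [0, [-0.2, -0.6, -0.8], [0, 0, 0]]

```text
clock: 12.58
position: [387.5, 337.7, 215.0]
ee_rot: [1.0, 0.001, 0.0, -0.001]
contact_force: [0.5, -0.6, 0.4]
gripper_width: 0.2
grasp_force: 0.0
```

Run:
```python
from h import *
print(side(get_image('side')))
c=get_image('top');q,n=handle(c);d=q[:2]-W;print(q,n,np.degrees(np.arctan2(d[1],d[0])),car(c))
cv2.imwrite('pics/t5.png',c['img'][...,::-1])
```

```text
(array([518.7, 265.3, 105. ]), np.float64(70.84458267248263), np.float64(61.70614505775616), np.int32(190), array([211.14, 185.21]), np.int32(24))
[517.25777171 269.1247455  134.        ] 64 73.19898133989987 [613.98253092 200.19562385  36.        ]
```

View pics/t5.png

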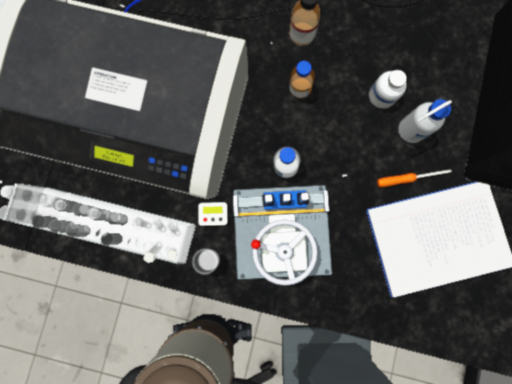

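The handle is back at (256,244), about 0.6° short of its start. The carriage has moved 40 mm to the right, and the beaker (206,261), bottle (287,162) and timer (212,214) haven't moved. The arm is clear, so I'm handing in.

```bash
python3 -c "from bench import job_done;print(job_done())"
```

```text
the job is handed in; nothing more can be done
None
```

The wheel was turned clockwise one full turn, stopping about 0.6° short of the start by camera and never past it; the carriage moved on about 40 mm, the beaker, bottle and timer stayed put, and the job was handed in at about 13 s with the arm clear.

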